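# Lock the grinding cup onto the blender base

### The arm

A 6-joint arm with a two-finger parallel gripper is mounted at the origin on the work surface. World frame = base frame: x ahead of the robot, y to its left, z up, the work surface at z = 0. Lengths are in m, angles in rad, forces in N, time in s.
With the tool pointing down it reaches from about 0.35 to 0.975 m from the base axis. Payload 4.9 kg.
Tool frame: the origin (TCP) lies at the very end of the fingers, on their centre line; the grasp point (between the pads) lies 19 mm behind it; z points along the fingers, y is the line along which they close (so a half turn about z gives the same grasp; the last joint's range is limited). The gripper opens to 85 mm and grips with 20 to 120 N. Pads are 22 mm wide; open, the fingers measure 114 mm over their backs; the gripper's body (76 mm by 85 mm) begins 54 mm behind the grasp point. The pads swing forward as they close: fully open they stand 13 mm farther back than shut.
Start: joints at [1.085, 0.053, 1.613, -0, 1.476, -0.119], TCP at [0.224, 0.583, 0.231] pointing down, gripper open.
Joint ranges: [-3.01, 3.01], [-1.01, 2.22], [0.06, 2.58], [-1.02, 4.17], [0.09, 2.62], [-3.14, 3.14]. Speed limits (rad/s): [2.57, 2.57, 3.14, 3.14, 3.14, 3.14].

### API

Orientations are given as a rotation vector (axis times angle).
In Python, from station import ctrl, imaging gives the robot as it stands.
- The arm moves only by the tool play_rows, never from a script. Its argument "series" is a list of rows, each a list of 3 entries, a list of its own where there are three numbers: the opening, from 0 (shut) to 1 (fully open), then the shift along the tool's x, y, z each as a share of 0.05 m, from -1 to 1, then the turn, a rotation vector about the tool's x, y, z each as a share of 8 degrees, from -1 to 1. In form: [[grip, [dx, dy, dz], [ax, ay, az]], ...]. A call has 1 to 8 rows; each row shifts and turns the commanded pose from where the row before left it, along the tool's axes as they then stand; what a row does not reach is not made up. A row lasts 1/8 s, in which the tool goes at most 62.5 mm and 10.7 degrees, less where a joint would pass 70% of its speed; a pose out of reach is approached as far as the arm can. A call with a number of a shift or a turn outside -1 to 1 is refused whole. A call with a gripper value outside its range is refused whole. The fingers move at their own pace and stop on an object; "force" is the grip in N (left out, the last holds). Time passes only in rows, so rows that do not move let the fingers close. It gives the time, the measured TCP pose, the force, the opening and the grip force at its end, in the units of the state.
- ctrl.get_obs(): the state, without advancing time (a new reading comes with each control period).
- imaging.get_image(name): name is "scene" or "top" or "wrist"; returns a dict with "color" (480x640x3 uint8, blue, green, red), "fx", "fy", "cx", "cy" (pixels), "D" ([k1, k2, p1, p2, k3] as OpenCV has them; the pictures are not rectified), "extrinsics" (4x4, takes a point from world to camera coordinates); the wrist camera has in their place "hand_eye" (4x4, takes a point from camera to tool coordinates, whose origin is the TCP and whose axes are the flange's). Camera axes: x right, y down, z forward; pixel columns grow to the right and rows downward; lengths in m; the calibration is good to about 2 mm. A picture is of the moment at which its call begins: read the wrist's pose just before it. There is no depth.
- ctrl.finish_job(): hands the job in; it is judged then, once.
The state is a dict: "t": time; "q": joint angles; "dq": joint speeds; "effort": joint torques, N m; "tool_pos": TCP position; "tool_rot": TCP orientation; "contact_force": force on the tool from outside, world axes, zero at the start; "wrist_torque": the same for the moment, N m; "opening": finger opening in m; "grip_force": force on a finger pad.
Only numpy, scipy, OpenCV 4.12 (cv2) and the standard library are available. Lean on these libraries where they do the work, as an engineer would, in place of code of your own. Each camera call takes 0.05 s, during which the arm holds its last target. There are 200 camera calls.

### The job

Put the steel grinding cup with the orange handle upright on the blender's motor base with its two pins in the gaps marked by the orange stripes, then turn it clockwise until the ramps have drawn it down tight and the pins are home against their stops, and let go of it. Leave the look-alike canister with the blue handle alone.

Things in the scene. Friction and masses are not known exactly. Their poses are not given: they have to be found in the camera images.
- grinding_cup_grip (a point): Grip point in the bar handle of the loose grinding cup (0.22 kg), on its axis, 80 mm above its underside; z up. Steel cup 66 mm across, 54 mm high, black foot; on top an orange bar 60 mm long (x), 18 thick (y), from 54 to 94 mm up. Two 10 mm pins on the foot stick out along +x and -x, below the bar's ends, to 55 mm from the axis, centre 6.5 mm up. Same after a half turn.
- motor_base: White motor base, fixed, 172 mm across. Origin: centre of its underside at board level; z up. Black deck 85 mm up with two opposite steel hooks, 42 to 71 mm from the axis, to 117 mm up, ramps underneath, wide gaps between. Pins go down into the gaps along the orange stripes: cup's x 80 degrees anticlockwise (from above) of the base's x; 20 degrees, 8 mm off is fine. Same after a half turn.
- base_seat (a point): Top centre of the rubber pad in the motor base, 95 mm above its underside, axes as the base: the cup's foot stands here. 52 mm across, sprung: 3 N, then 1 N per mm, 9 mm travel. Turned clockwise from the stripes, pins go under the ramps after about 25 degrees and are drawn down 5 mm in the next 40; stops when cup's x is along base x (either way). Press down 5 to 6 mm while turning.
- canister_grip (a point): Look-alike to be left alone: plain storage canister, size and bar handle as the grinding cup's but the bar is blue, no black foot, no pins. Point on its axis inside the handle, 80 mm above its underside. Loose, on the board.
Mind the look-alikes: they are no part of the job. What is shaped like the part that bears grinding_cup_grip but purple is not meant.

How it is judged:
At the end, for the whole second after the job is handed in: The grinding cup stands upright (within 7 degrees) in the motor base, within 12 mm of its axis, turned to within 15 degrees of the stops, drawn down by the ramps (at least 2.2 mm lower than it stands untwisted; fully home is 5 mm), released and at rest (horizontal distance between grinding_cup_grip and motor_base below 0.012 m and z of grinding_cup_grip in the frame of motor_base between 0.16 and 0.1728 m and angle between the x axis of grinding_cup_grip and the x axis of motor_base, either way round below 0.26 rad and angle between grinding_cup_grip's own z axis and vertical below 0.12 rad and linear speed of grinding_cup below 0.02 m/s); the robot touches nothing.
It fails at once if the canister with the blue handle is moved by more than 30 mm (distance of canister_grip from where it was at the start of the episode above 0.03 m).
It also fails if it takes over 45 s, if anything falls off the work surface, if the arm or the gripper's body presses on something with over 40 N, if the wrist force passes 120 N, or if a joint passes its speed limit or range.

## Working session

There is one attempt and no reset: what is moved stays moved. The work goes in short steps, Python scripts to look and compute and a tool call to move; the robot and the scene stay as the last step left them, time stands still between calls to the robot, and variables do not carry over. Pictures are saved under pics/ and viewed, at most 10 in all, crops included, and the job is handed in when it is done.

Besides the shell and the picture viewer there is one more tool, called after "Request:" as name([rows], argument=value, ...), one row to a line, values as JSON. play_rows: Moves the arm, as the interface text tells. Shift numbers are shares of 0.05 m and turn numbers shares of 8 degrees, none past 1 either way. Its arguments: {"type":"object","properties":{"series":{"type":"array"},"force":{"type":"number"}},"required":["series"]}

```bash
mkdir -p pics; cat > h.py <<'E'
import numpy as np, cv2, pickle
from station import ctrl, imaging
from scipy.spatial.transform import Rotation as R
def snap(name,fn):
    o=ctrl.get_obs(); d=imaging.get_image(name); cv2.imwrite('pics/%s.png'%fn,d['color'])
    K=np.array([[d['fx'],0,d['cx']],[0,d['fy'],d['cy']],[0,0,1]]);D=np.array(d['D'],float)
    if 'extrinsics' in d: E=np.array(d['extrinsics'])
    else:
        T=np.eye(4);T[:3,:3]=R.from_rotvec(o['tool_rot']).as_matrix();T[:3,3]=o['tool_pos']
        E=np.linalg.inv(T@np.array(d['hand_eye']))
    pickle.dump((K,D,E),open('pics/%s.pkl'%fn,'wb')); return d['color']
def load(fn): return pickle.load(open('pics/%s.pkl'%fn,'rb'))
def at_z(fn,uv,z):
    K,D,E=load(fn); p=cv2.undistortPoints(np.array(uv,float).reshape(-1,1,2),K,D).reshape(-1,2)
    r=np.c_[p,np.ones(len(p))]@E[:3,:3]; c=-E[:3,:3].T@E[:3,3]
    return c+r*((z-c[2])/r[:,2])[:,None]
def proj(fn,P):
    K,D,E=load(fn); return cv2.projectPoints(np.array(P,float).reshape(-1,1,3),cv2.Rodrigues(E[:3,:3])[0],E[:3,3],K,D)[0].reshape(-1,2)
E
python3 - <<'E'
from h import *
snap('top','top1');snap('scene','scene1')
o=ctrl.get_obs();print(o['tool_pos'],o['tool_rot'],o['t'],o['opening'],o['contact_force'])
for n in('top1','scene1'):
    K,D,E=load(n);print(K[0,0],(-E[:3,:3].T@E[:3,3]).round(3))
E
```

```text
[0.22390082 0.58291651 0.23019938] [-5.72914838e-01 -3.08837908e+00  2.76292217e-03] 0.1 0.0853410005727943 [ 0.17338846 -0.40307849  0.02926918]
540.6173828627825 [0.386 0.004 1.037]
466.2673818826397 [0.842 0.425 0.793]
```

View pics/top1.png

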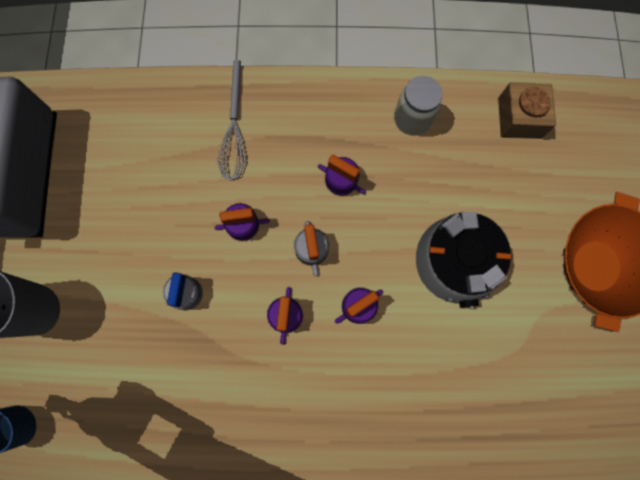

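View pics/scene1.png

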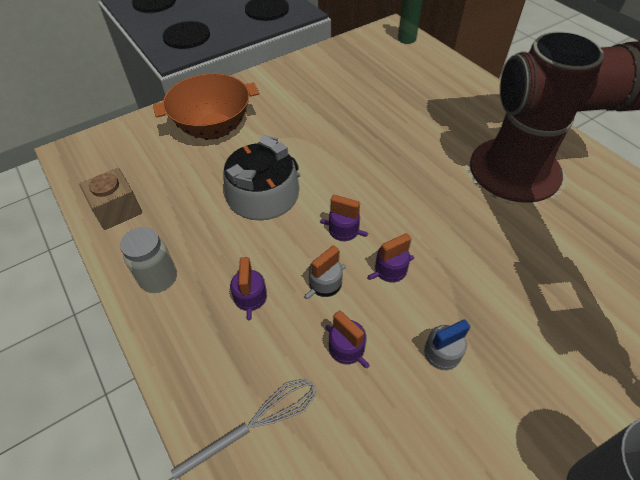

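The top view shows the steel cup at about (311,245), with its bar from (308,228) to (314,260). The base is at about (470,253), with stripes at (436,250) and (504,256). The blue canister is at (182,292), and the other four cups are purple. I'll zoom in for accuracy.

```bash
python3 - <<'E'
from h import *
t=cv2.imread('pics/top1.png');s=cv2.imread('pics/scene1.png')
def c(im,x,y,w,h): return cv2.resize(im[y:y+h,x:x+w],(400,300),interpolation=cv2.INTER_CUBIC)
a=np.vstack([np.hstack([c(t,271,215,80,60),c(t,405,200,120,120)[:, :] if 0 else c(t,400,200,133,100)]),np.hstack([c(s,286,240,80,60),c(s,200,130,133,100)])])
cv2.imwrite('pics/z1.png',a)
for n,uv in(('top1',(436,250)),('top1',(504,256.5)),('scene1',(247,150)),('scene1',(270,183))):print(n,at_z(n,uv,.085))
for n,uv,z in(('top1',(308,226),.0065),('top1',(316,272),.0065),('top1',(311,243),.094),('scene1',(325,262),.094)):print(n,at_z(n,uv,z))
hsv=cv2.cvtColor(t,cv2.COLOR_BGR2HSV);m=cv2.inRange(hsv,(4,150,90),(16,255,255))
_,l,st,ce=cv2.connectedComponentsWithStats(m)
for i in range(1,len(st)):
    if st[i,4]>20:print(st[i],ce[i],cv2.minAreaRect(np.argwhere(l==i)[:,::-1].astype(np.float32)))
E
```

```text
top1 [[ 0.54489659 -0.21320632  0.085     ]]
top1 [[ 0.53448187 -0.33785938  0.085     ]]
scene1 [[ 0.53684615 -0.33694924  0.085     ]]
scene1 [[ 0.54617414 -0.21771963  0.085     ]]
top1 [[0.60228966 0.01810778 0.0065    ]]
top1 [[0.51235819 0.00146173 0.0065    ]]
top1 [[0.55322923 0.01111294 0.094     ]]
scene1 [[0.56810102 0.0214239  0.094     ]]
[328 155  32  22 291] [343.16838488 165.48453608] ((343.4813232421875, 165.49020385742188), (32.60703659057617, 9.955059051513672), 27.645973205566406)
[ 565  192   75  140 6555] [607.92951945 254.77772693] ((601.9999389648438, 261.4999694824219), (138.99996948242188, 73.99998474121094), 90.0)
[220 208  32  13 288] [235.44791667 214.19444444] ((235.52308654785156, 214.1846466064453), (9.178569793701172, 32.00096130371094), 82.87498474121094)
[304 224  15  34 310] [311.10322581 240.42580645] ((311.2757263183594, 240.44749450683594), (32.79139709472656, 10.010497093200684), 79.2156982421875)
[430 247  15   6  77] [436.58441558 249.77922078] ((437.0, 249.5), (5.0, 14.0), 90.0)
[497 253  14   6  72] [503.52777778 255.43055556] ((503.5, 255.5), (5.0, 13.0), 90.0)
[347 291  32  25 315] [362.38412698 303.44761905] ((362.3060302734375, 303.4420166015625), (9.42358684539795, 33.89960861206055), 55.304847717285156)
[277 297  13  34 304] [282.88157895 313.25986842] ((282.9024353027344, 313.3780517578125), (9.165818214416504, 33.23989486694336), 6.34019136428833)
```

View pics/z1.png

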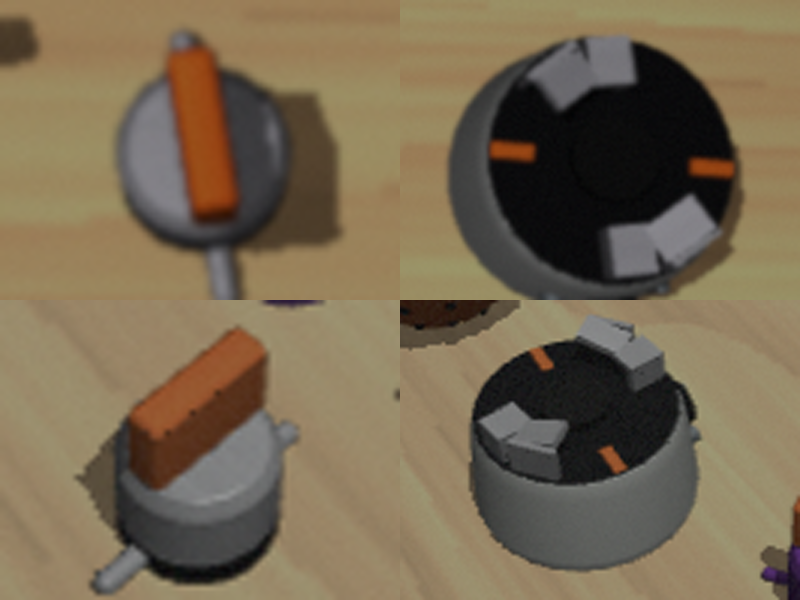

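The crops confirm the steel cup: black foot, pins under the ends of the bar, and the bar's top face centred near (311.5,240.5). The base stripes are at (436.6,249.8) and (503.5,255.4).

```bash
cat >> h.py <<'E'
def pose():
    o=ctrl.get_obs(); M=R.from_rotvec(o['tool_rot']).as_matrix()
    return o,M
def delta(P,yaw):
    """shares to goal: tcp P, tool y at yaw deg, pointing down"""
    o,M=pose(); a=np.radians(yaw); y=np.array([np.cos(a),np.sin(a),0]);z=np.array([0,0,-1.]);G=np.c_[np.cross(y,z),y,z]
    print('t',round(o['t'],2),'pos',o['tool_pos'].round(4),'yaw',np.degrees(np.arctan2(M[1,1],M[0,1])).round(1),'q6',o['q'][5].round(2),'F',np.round(o['contact_force'],1))
    print('shift/50mm (current axes)',(M.T@(np.array(P)-o['tool_pos'])/.05).round(2),'turn/8deg',(np.degrees(R.from_matrix(M.T@G).as_rotvec())/8).round(2))
E
python3 - <<'E'
from h import *
a=at_z('top1',[(311.2,240.4),(308,225),(315.2,257)],.094);print('bar top',a)
k=np.array([(130,108),(237,28),(267,45),(157,134)])/5+[286,240]
b=at_z('scene1',k,.094);print('bar scene',b.mean(0),b)
for n,u in(('top1',[(436.6,249.8),(503.5,255.4)]),('scene1',[(200+142/3,130+58/3),(200+212/3,130+160/3)])):
    p=at_z(n,u,.085);d=p[0]-p[1];print(n,p,p.mean(0),np.linalg.norm(d),np.degrees(np.arctan2(d[1],d[0])))
delta([.555,.014,.23],-79)
E
```

```text
bar top [[0.55791556 0.01082118 0.094     ]
 [0.58574464 0.01689654 0.094     ]
 [0.52824452 0.00336805 0.094     ]]
bar scene [0.55901406 0.01030637 0.094     ] [[ 0.58724105  0.0073222   0.094     ]
 [ 0.53403283 -0.00066136  0.094     ]
 [ 0.52933045  0.01212833  0.094     ]
 [ 0.58545193  0.02243633  0.094     ]]
top1 [[ 0.54527343 -0.21430558  0.085     ]
 [ 0.53648333 -0.33701791  0.085     ]] [ 0.54087838 -0.27566174  0.085     ] 0.12302675578530198 85.90280016741131
scene1 [[ 0.53515731 -0.33848869  0.085     ]
 [ 0.54550318 -0.21606727  0.085     ]] [ 0.54033024 -0.27727798  0.085     ] 0.12285781246306285 -94.83060415375766
t 0.1 pos [0.2239 0.5829 0.2302] yaw 69.0 q6 -0.12 F [ 0.2 -0.4  0. ]
shift/50mm (current axes) [-10.26  -8.25   0.02] turn/8deg [-1.00e-02  2.00e-02  1.85e+01]
```

Request:
play_rows([
  [0.6,[-0.94,-0.75,0],[0,0,0]],
  [0.6,[-0.94,-0.75,0],[0,0,0]],
  [0.6,[-0.94,-0.75,0],[0,0,0]],
  [0.6,[-0.94,-0.75,0],[0,0,0]],
  [0.6,[-0.94,-0.75,0],[0,0,0]],
  [0.6,[-0.94,-0.75,0],[0,0,0]],
  [0.6,[-0.94,-0.75,0],[0,0,0]],
  [0.6,[-0.94,-0.75,0],[0,0,0]],
], force=60)

```text
t: 1.1
tool_pos: [0.4679, 0.1667, 0.231]
tool_rot: [-0.573, -3.089, -0.0]
contact_force: [1.2, 0.9, -0.5]
opening: 0.0511
grip_force: 0.0
```

Request:
play_rows([
  [0.6,[-0.94,-0.75,0],[0,0,0]],
  [0.6,[-0.94,-0.75,0],[0,0,0]],
  [0.6,[-0.94,-0.75,0],[0,0,1]],
  [0.6,[0,0,0],[0,0,1]],
  [0.6,[0,0,0],[0,0,1]],
  [0.6,[0,0,0],[0,0,1]],
  [0.6,[0,0,0],[0,0,1]],
  [0.6,[0,0,0],[0,0,1]],
])

```text
t: 2.1
tool_pos: [0.5585, 0.0129, 0.2306]
tool_rot: [-1.785, -2.584, 0.001]
contact_force: [0.0, 0.6, -0.3]
opening: 0.0514
grip_force: 0.0
```

Request:
play_rows([
  [0.6,[0,0,0],[0,0,1]],
  [0.6,[0,0,0],[0,0,1]],
  [0.6,[0,0,0],[0,0,1]],
  [0.6,[0,0,0],[0,0,1]],
  [0.6,[0,0,0],[0,0,1]],
  [0.6,[0,0,0],[0,0,1]],
  [0.6,[0,0,0],[0,0,1]],
  [0.6,[0,0,0],[0,0,1]],
])

```text
t: 3.1
tool_pos: [0.5584, 0.013, 0.2306]
tool_rot: [-2.884, -1.245, 0.002]
contact_force: [0.4, 0.2, -0.2]
opening: 0.0511
grip_force: 0.0
```

Request:
play_rows([
  [0.6,[0,0,0],[0,0,1]],
  [0.6,[0,0,0],[0,0,1]],
  [0.6,[0,0,0],[0,0,1]],
  [0.6,[0,0,0],[0,0,1]],
  [0.6,[0,0,0],[0,0,0.5]],
  [0.6,[0,0,0],[0,0,0]],
])

```text
t: 3.85
tool_pos: [0.5585, 0.013, 0.2307]
tool_rot: [-3.127, -0.302, 0.002]
contact_force: [0.2, -0.0, 0.3]
opening: 0.0514
grip_force: 0.0
```

```bash
python3 - <<'E'
from h import *
delta([.5585,.0106,.061],-79.2)
snap('wrist','w1')
for z in(.094,.054):print(proj('w1',[[.5585,.0106,z]]))
E
```

```text
t 3.85 pos [0.5585 0.013  0.2307] yaw -79.0 q6 1.27 F [ 0.2 -0.   0.3]
shift/50mm (current axes) [-0.01  0.05  3.39] turn/8deg [-0.    0.01  0.03]
[[324.11821416 228.92084809]]
[[323.67168624 215.00991642]]
```

View pics/w1.png

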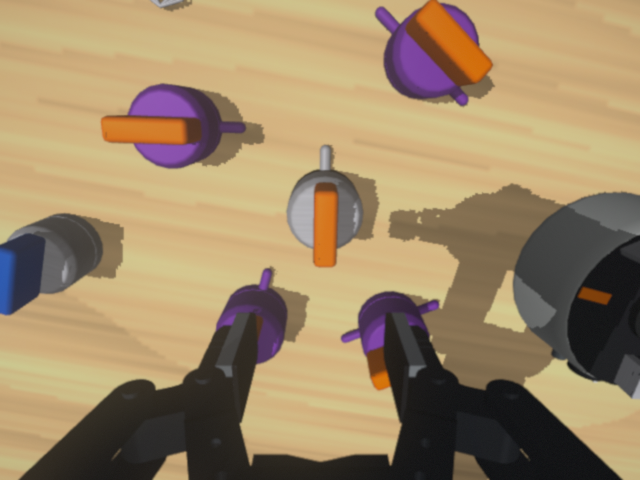

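The wrist view shows the bar vertical and centred at about (325,229), within 1 px of the prediction. I'll go down and grip.

Request:
play_rows([
  [0.6,[0,0.05,0.8],[0,0,0]],
  [0.6,[0,0,0.8],[0,0,0]],
  [0.6,[0,0,0.8],[0,0,0]],
  [0.6,[0,0,0.6],[0,0,0]],
  [0.6,[0,0,0.39],[0,0,0]],
  [0.6,[0,0,0],[0,0,0]],
])

```text
t: 4.65
tool_pos: [0.5581, 0.0106, 0.0602]
tool_rot: [-3.126, -0.301, 0.005]
contact_force: [0.1, -0.1, 0.0]
opening: 0.0511
grip_force: 0.0
```

Request:
play_rows([
  [0,[0,0,0],[0,0,0]],
  [0,[0,0,0],[0,0,0]],
  [0,[0,0,0],[0,0,0]],
  [0,[0,0,0],[0,0,0]],
  [0,[0,0,0],[0,0,0]],
], force=60)

```text
t: 5.28
tool_pos: [0.5607, 0.0103, 0.0637]
tool_rot: [3.127, 0.301, 0.005]
contact_force: [-1.3, -0.4, 5.9]
opening: 0.0172
grip_force: 59.2
```

Request:
play_rows([
  [0,[0,0,-0.4],[0,0,0]],
  [0,[0,0,-0.8],[0,0,0]],
  [0,[0,0,-0.8],[0,0,0]],
  [0,[0,0,-0.8],[0,0,0]],
  [0,[0,0,-0.8],[0,0,0]],
  [0,[0,0,0],[0,0,0]],
  [0,[0,0,0],[0,0,0]],
])

```text
t: 6.15
tool_pos: [0.5585, 0.0106, 0.2407]
tool_rot: [-3.127, -0.301, 0.003]
contact_force: [0.3, -0.6, -2.7]
opening: 0.0174
grip_force: 58.8
```

```bash
python3 - <<'E'
from h import *
delta([.5406,-.2765,.240],-4.6)
im=snap('wrist','w2');s=snap('scene','s2')
cv2.imwrite('pics/z2.png',np.hstack([cv2.resize(im,(400,300)),cv2.resize(s[130:370,210:530],(400,300))]))
E
```

```text
t 6.15 pos [0.5585 0.0106 0.2407] yaw -79.0 q6 1.26 F [ 0.3 -0.6 -2.7]
shift/50mm (current axes) [-1.45  5.57  0.01] turn/8deg [-0.01  0.01 -9.3 ]
```

View pics/z2.png

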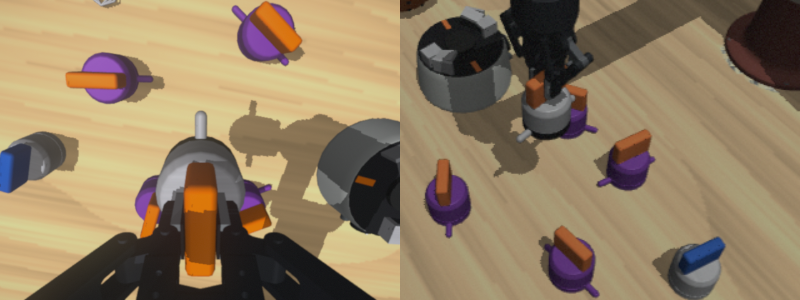

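The cup hangs upright in the grip. In the wrist crop the far pin tip is at (201,111), straight above the bar. I'll carry it over the base.

Request:
play_rows([
  [0,[-0.1,0.4,0],[0,0,0]],
  [0,[-0.2,0.8,0],[0,0,0]],
  [0,[-0.25,0.9,0],[0,0,0]],
  [0,[-0.25,0.9,0],[0,0,0]],
  [0,[-0.25,0.9,0],[0,0,0]],
  [0,[-0.2,0.8,0],[0,0,0]],
  [0,[-0.15,0.6,0],[0,0,0]],
  [0,[-0.05,0.27,0],[0,0,0]],
])

```text
t: 7.25
tool_pos: [0.54, -0.2788, 0.2405]
tool_rot: [-3.126, -0.297, 0.003]
contact_force: [0.4, -0.0, -2.3]
opening: 0.0169
grip_force: 58.9
```

Request:
play_rows([
  [0,[0,0,0],[0,0,-1]],
  [0,[0,0,0],[0,0,-1]],
  [0,[0,0,0],[0,0,-1]],
  [0,[0,0,0],[0,0,-1]],
  [0,[0,0,0],[0,0,-1]],
  [0,[0,0,0],[0,0,-1]],
  [0,[0,0,0],[0,0,-1]],
  [0,[0,0,0],[0,0,-1]],
])

```text
t: 8.25
tool_pos: [0.5409, -0.2762, 0.241]
tool_rot: [-2.486, -1.918, 0.0]
contact_force: [0.5, 1.2, -1.8]
opening: 0.0171
grip_force: 59.0
```

Request:
play_rows([
  [0,[0,0,0],[0,0,-1]],
  [0,[0,0,0],[0,0,-0.3]],
  [0,[0,0,0],[0,0,0]],
  [0,[0,0,0],[0,0,0]],
])

```text
t: 8.75
tool_pos: [0.541, -0.2765, 0.2414]
tool_rot: [-2.309, -2.129, 0.0]
contact_force: [0.4, -0.7, -2.2]
opening: 0.0171
grip_force: 59.0
```

```bash
python3 - <<'E'
from h import *
delta([.5406,-.2765,.159],-4.6)
o,M=pose();p=o['tool_pos']
w=snap('wrist','w3');t=snap('top','t3');s=snap('scene','s3')
for n,im in(('w3',w),('t3',t),('s3',s)):
    for sg in(1,-1):
        tip=p+sg*.055*M[:,0]+M[:,2]*(.0637-.0065); q=proj(n,[tip])[0];print(n,'pin',q.round(1))
        cv2.circle(im,tuple(int(v) for v in q),4,(0,255,0),1)
    for k in range(0,360,6):
        for r,z,c in((.061,.085,(255,255,0)),):
            q=proj(n,[[.5406+r*np.cos(np.radians(k)),-.2765+r*np.sin(np.radians(k)),z]])[0]; cv2.circle(im,tuple(int(v) for v in q),1,c,-1)
cv2.imwrite('pics/z3.png',np.vstack([np.hstack([cv2.resize(w,(400,300)),cv2.resize(t[190:310,400:560],(400,300))]),cv2.resize(s[60:240,140:380],(400,300)).copy() if 0 else np.hstack([cv2.resize(s[60:240,160:400],(400,300)),np.zeros((300,400,3),np.uint8)])]))
E
```

```text
t 8.75 pos [ 0.541  -0.2765  0.2414] yaw -4.6 q6 -0.51 F [ 0.4 -0.7 -2.2]
shift/50mm (current axes) [-0.   -0.01  1.65] turn/8deg [-0. -0. -0.]
w3 pin [323.6 172.1]
w3 pin [323.  358.9]
t3 pin [454.7 239.8]
t3 pin [520.7 246. ]
s3 pin [264.5 145.7]
s3 pin [242. 115.]
```

View pics/z3.png

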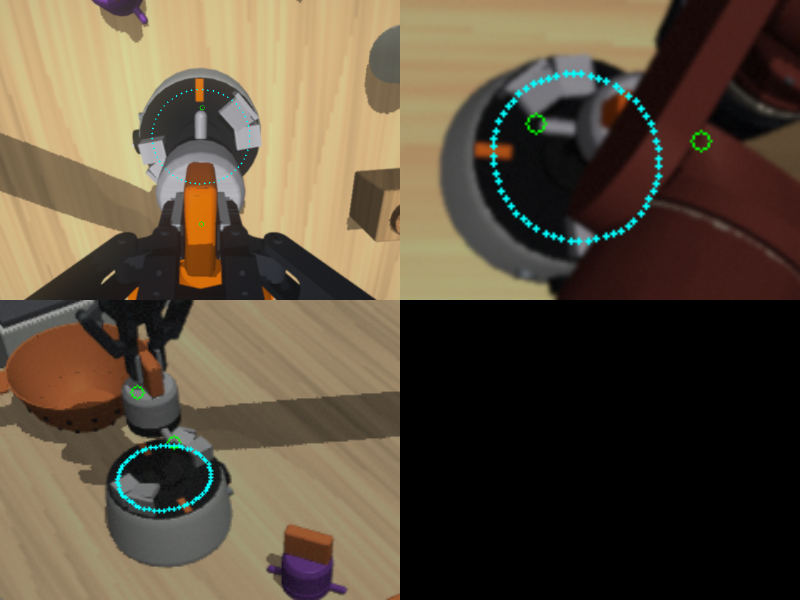

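The predicted pin tips match the images within about 2 mm, and the base ring passes through the stripes. I'll lower the cup into the gaps.

Request:
play_rows([
  [0,[0,0,0.4],[0,0,0]],
  [0,[0,0,0.4],[0,0,0]],
  [0,[0,0,0.3],[0,0,0]],
  [0,[0,0,0.25],[0,0,0]],
  [0,[0,0,0.1],[0,0,0]],
  [0,[0,0,0.1],[0,0,0]],
  [0,[0,0,0.08],[0,0,0]],
  [0,[0,0,0],[0,0,0]],
], force=80)

```text
t: 9.9
tool_pos: [0.5412, -0.2767, 0.1603]
tool_rot: [2.309, 2.13, 0.0]
contact_force: [-0.8, -0.5, -2.2]
opening: 0.0166
grip_force: 82.1
```

Request:
play_rows([
  [0,[0,0,0.06],[0,0,0]],
  [0,[0,0,0.06],[0,0,0]],
  [0,[0,0,0.06],[0,0,0]],
  [0,[0,0,0],[0,0,0]],
  [0,[0,0,0],[0,0,0]],
])

```text
t: 10.52
tool_pos: [0.5417, -0.2772, 0.1532]
tool_rot: [2.308, 2.129, 0.0]
contact_force: [-1.0, 0.9, 6.2]
opening: 0.017
grip_force: 83.4
```

The net spring load is about 8.4 N, so the pad is pressed down about 5.4 mm. Now I'll turn clockwise.

Request:
play_rows([
  [0,[0,0,0],[0,0,0.6]],
  [0,[0,0,0],[0,0,0.6]],
  [0,[0,0,0],[0,0,0.6]],
  [0,[0,0,0],[0,0,0.6]],
  [0,[0,0,0],[0,0,0.6]],
  [0,[0,0,0],[0,0,0.6]],
  [0,[0,0,0],[0,0,0.6]],
  [0,[0,0,0],[0,0,0.6]],
])

```text
t: 11.52
tool_pos: [0.5418, -0.2777, 0.1534]
tool_rot: [2.88, 1.247, 0.001]
contact_force: [-2.1, 0.2, 7.0]
opening: 0.0168
grip_force: 83.3
```

```bash
python3 - <<'E'
from h import *
delta([.5406,-.2765,.1537],-84.6);print(ctrl.get_obs()['wrist_torque'])
E
```

```text
t 11.53 pos [ 0.5418 -0.2777  0.1534] yaw -43.2 q6 0.16 F [-2.1  0.2  7. ]
shift/50mm (current axes) [ 0.   -0.03 -0.01] turn/8deg [ 0.02 -0.    5.18]
[0.03797917 0.4154101  0.05940536]
```

Request:
play_rows([
  [0,[0,0,0],[0,0,0.6]],
  [0,[0,0,0],[0,0,0.6]],
  [0,[0,0,0],[0,0,0.6]],
  [0,[0,0,0],[0,0,0.6]],
  [0,[0,0,0],[0,0,0.6]],
  [0,[0,0,0],[0,0,0.6]],
  [0,[0,0,0],[0,0,0.6]],
  [0,[0,0,0],[0,0,0]],
])

```text
t: 12.52
tool_pos: [0.542, -0.2775, 0.1534]
tool_rot: [3.118, 0.365, 0.003]
contact_force: [-1.1, -0.5, 6.4]
opening: 0.0167
grip_force: 83.4
```

```bash
python3 - <<'E'
from h import *
delta([.5406,-.2765,.1537],-84.6);print(ctrl.get_obs()['wrist_torque'])
E
```

```text
t 12.53 pos [ 0.542  -0.2775  0.1534] yaw -76.7 q6 0.74 F [-1.1 -0.5  6.4]
shift/50mm (current axes) [-0.02 -0.03 -0.01] turn/8deg [ 0.02 -0.01  0.99]
[ 0.16861502  0.29765839 -0.01049479]
```

Request:
play_rows([
  [0,[0,0,0],[0,0,0.4]],
  [0,[0,0,0],[0,0,0.4]],
  [0,[0,0,0],[0,0,0.3]],
  [0,[0,0,0],[0,0,0.3]],
  [0,[0,0,0],[0,0,0]],
])

```text
t: 13.15
tool_pos: [0.542, -0.2766, 0.1533]
tool_rot: [3.14, 0.07, 0.002]
contact_force: [-0.9, 2.0, 6.8]
opening: 0.0167
grip_force: 86.5
```

```bash
python3 - <<'E'
from h import *
delta([.5406,-.2765,.1537],-84.6);print(ctrl.get_obs()['wrist_torque'])
E
```

```text
t 13.15 pos [ 0.542  -0.2766  0.1533] yaw -87.4 q6 0.93 F [-0.9  2.   6.8]
shift/50mm (current axes) [-0.03 -0.   -0.01] turn/8deg [ 0.01 -0.01 -0.36]
[0.56969349 0.18275534 2.03705713]
```

The torque has risen to 2 N m, so the pins are against the stops. I'll ease off and release.

Request:
play_rows([
  [0,[0,0,-0.03],[0,0,-0.2]],
  [0,[0,0,0],[0,0,0]],
  [0.4,[0,0,0],[0,0,0]],
  [0.5,[0,0,0],[0,0,0]],
  [0.5,[0,0,0],[0,0,0]],
  [0.5,[0,0,0],[0,0,0]],
])

```text
t: 13.9
tool_pos: [0.541, -0.2768, 0.1525]
tool_rot: [-3.14, -0.103, 0.001]
contact_force: [0.1, -0.1, 1.3]
opening: 0.043
grip_force: 0.0
```

Request:
play_rows([
  [0.5,[0,0,-0.3],[0,0,0]],
  [0.5,[0,0,-0.6],[0,0,0]],
  [0.5,[0,0,-0.8],[0,0,0]],
  [0.5,[0,0,-0.8],[0,0,0]],
  [0.5,[0,0,0],[0,0,0]],
  [0.5,[0,0,0],[0,0,0]],
])

```text
t: 14.65
tool_pos: [0.5411, -0.2767, 0.278]
tool_rot: [3.14, 0.104, 0.0]
contact_force: [-0.3, 0.6, 0.1]
opening: 0.0428
grip_force: 0.0
```

```bash
python3 - <<'E'
from h import *
delta([.5406,-.2765,.28],-84.6)
w=snap('wrist','w4');s=snap('scene','s4')
for z in (.170+.014,.175+.014):
    for sg in (1,-1):
        a=np.radians(5.4);print(z,[proj(n,[[.5406+sg*.03*np.cos(a),-.2765+sg*.03*np.sin(a),z]])[0].round(1) for n in('w4','s4')])
cv2.imwrite('pics/z4.png',np.hstack([cv2.resize(w,(400,300)),cv2.resize(s[100:220,180:340],(400,300),interpolation=cv2.INTER_CUBIC)]))
E
```

```text
t 14.65 pos [ 0.5411 -0.2767  0.278 ] yaw -86.2 q6 0.91 F [-0.3  0.6  0.1]
shift/50mm (current axes) [-0.01 -0.   -0.04] turn/8deg [ 0.  -0.  -0.2]
0.18400000000000002 [array([319., 202.]), array([240.6, 136.2])]
0.18400000000000002 [array([321.6, 291.5]), array([265.2, 123.7])]
0.189 [array([319. , 203.9]), array([240.3, 134.2])]
0.189 [array([321.6, 294.9]), array([265. , 121.7])]
```

View pics/z4.png

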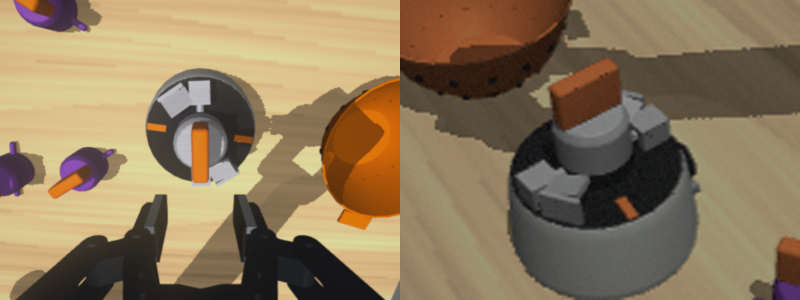

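The cup stands upright with its pins under the hooks. The bar ends in the scene view, about (242,136) and (265,125), match the drawn-down height, and the gripper is clear.

```bash
python3 -c "
from station import ctrl;print(ctrl.finish_job())"
```

```text
the job is handed in; nothing more can be done
None
```

The grinding cup is on the motor base, turned clockwise to its stops and released, and the job is handed in at about 14.7 s; no verdict came back, but the last pictures show it upright with its pins under the hooks, and the arm never went near the blue canister.

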